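# Release the large baubles from the rocker-gate feeder

### The job

Two ball feeders with rocking levers stand on the decorating table. On the one that holds the larger white baubles, press down the lever's pad at the robot's end so that the gate lifts, and keep it pressed until both large baubles have rolled down to the end stop; then let the lever come back up so that the gate is shut behind them. Do not touch or pick up any bauble or gate, and leave the other feeder, the cup, the tree ornament and the bowl as they are.

Things in the scene. Friction and masses are not known exactly. Their poses are not given: they have to be found in the camera images.
- feeder_big: Fixed wooden feeder with the two large baubles, left or right; both feeders look alike. Base 400 x 110 mm. Origin on the table under the lever's pivot (125 mm up), z up, +x downhill along its chute, roughly away from the robot. Two arms beside the chute join press pad and gate; 140 mm high pivot plates, 102 mm apart.
- chute_big (a point): Point on that feeder's chute floor at feeder x = 0.05, 63 mm above the table, where the baubles queue. The open chute, 46 mm wide, sides 18 mm high, slopes down at 0.16 rad from feeder x = -0.02 to an end stop at x = 0.255; its floor is 50 mm above the table at the gate, 30 mm at the stop. Released baubles come to rest between gate and stop.
- lever_big (a joint): Tilt (rad) of the rocking lever of the feeder with the large baubles. 0: at rest, gate shut; grows as the pad is pressed down; 0.32: hard stop, pad 35 mm lower, gate 45 mm higher. The large baubles pass from about 0.25 up. A spring returns it to 0 when let go; pressing the pad takes about 2 to 4 N.
- pad_big (a point): Black rubber press pad on the robot's end of that lever, 50 mm along it x 82 mm across. Point: centre of its top face, at rest 132 mm above the table and 110 mm from the pivot towards the robot (feeder x = -0.11). Tilts with the lever; x axis along the lever towards the gate; free space above.
- gate_big (a point): Aluminium gate blade of that lever, 4 mm thick, 42 mm wide, 70 mm tall, hanging across the chute at feeder x = 0.132 with its lower edge 5 mm above the chute floor when shut. Point: blade centre.
- ball_big1_center (a point): Centre of a large white ceramic bauble, a plain ball of 40 mm diameter, waiting in the feeder's chute against the gate.
- ball_big2_center (a point): Centre of a large white ceramic bauble, a plain ball of 40 mm diameter, waiting in the feeder's chute behind the first one.
- feeder_small: Fixed wooden feeder with the two small baubles, left or right; both feeders look alike. Base 400 x 110 mm. Origin on the table under the lever's pivot (125 mm up), z up, +x downhill along its chute, roughly away from the robot. Two arms beside the chute join press pad and gate; 140 mm high pivot plates, 102 mm apart.
- chute_small (a point): Point on that feeder's chute floor at feeder x = 0.05, 63 mm above the table, where the baubles queue. The open chute, 46 mm wide, sides 18 mm high, slopes down at 0.16 rad from feeder x = -0.02 to an end stop at x = 0.255; its floor is 50 mm above the table at the gate, 30 mm at the stop. Released baubles come to rest between gate and stop.
- lever_small (a joint): Tilt (rad) of the rocking lever of the feeder with the small baubles. 0: at rest, gate shut; grows as the pad is pressed down; 0.32: hard stop, pad 35 mm lower, gate 45 mm higher. The small baubles pass from about 0.13 up. A spring returns it to 0 when let go; pressing the pad takes about 2 to 4 N.
- pad_small (a point): Black rubber press pad on the robot's end of that lever, 50 mm along it x 82 mm across. Point: centre of its top face, at rest 132 mm above the table and 110 mm from the pivot towards the robot (feeder x = -0.11). Tilts with the lever; x axis along the lever towards the gate; free space above.
- gate_small (a point): Aluminium gate blade of that lever, 4 mm thick, 42 mm wide, 70 mm tall, hanging across the chute at feeder x = 0.132 with its lower edge 5 mm above the chute floor when shut. Point: blade centre.
- ball_small1_center (a point): Centre of a small white ceramic bauble, a plain ball of 22 mm diameter, waiting in the feeder's chute against the gate.
- ball_small2_center (a point): Centre of a small white ceramic bauble, a plain ball of 22 mm diameter, waiting in the feeder's chute behind the first one.
- cup: White ceramic cup standing loose on the table beside the feeders, 72 mm wide, 85 mm tall; origin under its base. Bystander.
- tree: White ceramic cone-shaped tree ornament, 72 mm wide, 131 mm tall; origin under its base. Bystander.
- bowl: White ceramic bowl, 100 mm wide, 45 mm tall; origin under its base. Bystander.
Things that resemble listed ones, but are neither listed nor needed, are in the scene too. Leave any black or brown look-alike of the part that bears ball_big1_center alone.

How it is judged:
By the outcome, as a careful person would: the job done as asked, in the order asked, and still so for the second after the job is handed in, with the robot touching nothing.
It also fails if it takes over 29 s, if anything falls off the work surface, if the arm or the gripper's body presses on something with over 40 N, if the wrist force passes 120 N, or if a joint passes its speed limit or range.

### The arm

A 7-joint arm with a two-finger parallel gripper is mounted at the origin on the work surface. World frame = base frame: x ahead of the robot, y to its left, z up, the work surface at z = 0. Lengths are in m, angles in rad, forces in N, time in s.
With the tool pointing down it reaches from about 0.425 to 0.825 m from the base axis. Payload 3.6 kg.
Tool frame: the origin (TCP) lies at the very end of the fingers, on their centre line; the grasp point (between the pads) lies 19 mm behind it; z points along the fingers, y is the direction in which the jaws open and shut (so a half turn about z gives the same grasp; the last joint's range is limited). The gripper opens to 93 mm and grips with 3 to 60 N. Pads are 15 mm wide; open, the fingers measure 128 mm over their backs; the gripper's body (75 mm by 188 mm) begins 65 mm behind the grasp point.
Start: joints at [1.208, 0.615, -0.013, 1.423, 0.008, 1.103, -0.04], TCP at [0.215, -0.613, 0.219] pointing down, gripper open.
Joint ranges: [-3.12, 3.12], [-0.3, 2.06], [-1.34, 1.32], [0.26, 2.42], [-1.36, 4.5], [0.01, 1.98], [-2.84, 2.84]. Speed limits (rad/s): [2.79, 2.79, 3.14, 3.14, 3.14, 3.14, 3.14].

### API

Orientations are given as a unit quaternion [x, y, z, w].
In Python, from plant import env, vision, workorder, models gives the robot as it stands. The module is installed in compiled form; this text tells all that it offers.
- The arm moves only by the shell command python3 -m crank 'ROWS'. ROWS is JSON, one flat list of numbers, 7 for each row, row after row: the shift along the tool's x, y, z in mm, then the turn, a rotation vector about the tool's x, y, z in degrees, then the closure in counts, from 0 (fully open) to 255 (shut). A call has 1 to 20 rows; each row shifts and turns the commanded pose from where the row before left it, along the tool's axes as they then stand; what a row does not reach is not made up. A row lasts 1/8 s, in which the tool goes at most 62.5 mm and 10.7 degrees, less where a joint would pass 70% of its speed; a pose out of reach is approached as far as the arm can. A call is refused whole if a number of a shift passes 62.5 or a number of a turn 10.7, either way. A call with a gripper value outside its range is refused whole. The fingers move at their own pace and stop on an object; the grip force is fixed at half the most. Time passes only in rows, so rows that do not move let the fingers close. It gives the time, the measured TCP pose, the force and the opening at its end, in the units of the state.
- env.read_state(): the state, without advancing time (a new reading comes with each control period).
- vision.grab_frame(name): name is "side" or "top" or "wrist"; returns the picture (420x560x3 uint8, red, green, blue); there is no depth.
- vision.calibration(name): a dict with "fx", "fy", "cx", "cy" (pixels), "dist_coeffs" ([k1, k2, p1, p2, k3] as OpenCV has them; the pictures are not rectified), "world_from_camera" (4x4, takes a point from camera to world coordinates); the wrist camera has in their place "tool_from_camera" (4x4, takes a point from camera to tool coordinates, whose origin is the TCP and whose axes are the flange's). Camera axes: x right, y up, looking along -z (the intrinsics and any distortion apply to the point x, -y, -z); pixel columns grow to the right and rows downward; lengths in m; the calibration is good to about 2 mm. A picture is of the moment at which its call begins: read the wrist's pose just before it. calibration takes no time and is no camera call.
- workorder.job_done(): hands the job in, once; it reports no verdict.
Trained networks look in the newest picture that a camera, given by its name, has taken for a name from the list of things; names that differ only in an ending like _2 or _b are one class to them, and where a whole thing is asked for, a point or a joint stands for the part that bears it (a point fixed in the world has none). Each returns a list of dicts, best first, with "conf" (0 to 1); they miss things now and then, are a little off and sometimes report something else, mostly with a low value. They report only what shows in the picture. A call takes as long as a camera call. They do not tell look-alikes from the thing itself.
- models.regions_of(camera, name): "region" (420x560 bool, what is visible of it) and "bbox" ([left, top, width, height] in pixels, round what is visible of it).
The state is a dict: "time_s": time; "joint_pos": joint angles; "joint_velocities": joint speeds; "joint_efforts": joint torques, N m; "eef_pos": TCP position; "orientation": TCP orientation; "wrist_force": force on the tool from outside, world axes, zero at the start; "ft_torque": the same for the moment, N m; "opening": opening from 0.0 (shut) to 1.0 (fully open).
Only numpy, scipy, OpenCV 4.12 (cv2) and the standard library are available. Lean on these libraries where they do the work, as an engineer would, in place of code of your own. Each camera call takes 0.05 s, during which the arm holds its last target.

## Working session

There is one attempt and no reset: what is moved stays moved. The work goes in short steps, Python scripts to look and compute and a shell command to move; the robot and the scene stay as the last step left them, time stands still between calls to the robot, and variables do not carry over. Pictures are saved under pics/ and viewed, and the job is handed in when it is done.

```bash
mkdir -p pics
python3 - <<'E'
from plant import env, vision, models
import cv2, numpy as np
s=env.read_state(); print({k:np.round(v,3).tolist() for k,v in s.items()})
for c in ("side","top"):
    im=vision.grab_frame(c); cv2.imwrite(f"pics/{c}0.png",im[:,:,::-1])
    k=vision.calibration(c); print(c,{a:np.round(b,4).tolist() for a,b in k.items()})
E
```

```text
{'time_s': 0.0, 'joint_pos': [1.208, 0.616, -0.013, 1.425, 0.008, 1.103, -0.04], 'joint_velocities': [-0.0, -0.001, -0.003, 0.0, -0.001, -0.001, 0.002], 'joint_efforts': [-0.0, -45.894, 0.209, -16.574, -0.061, 0.021, 0.0], 'eef_pos': [0.215, -0.613, 0.218], 'orientation': [0.986, 0.168, -0.0, -0.001], 'wrist_force': [0.374, -0.043, 0.176], 'ft_torque': [-0.009, 0.035, -0.056], 'opening': 1.0}
side {'fx': 390.6987, 'fy': 390.6987, 'cx': 278.9519, 'cy': 211.0939, 'dist_coeffs': [0.0059, 0.0, 0.0, 0.0, 0.0], 'world_from_camera': [[-0.959, 0.1886, -0.2114, 0.3932], [-0.2832, -0.6503, 0.7049, 0.6592], [-0.0046, 0.7359, 0.6771, 0.7451], [0.0, 0.0, 0.0, 1.0]]}
top {'fx': 466.8921, 'fy': 466.8921, 'cx': 279.4347, 'cy': 210.7257, 'dist_coeffs': [0.0057, 0.0, 0.0, 0.0, 0.0], 'world_from_camera': [[0.0064, 0.9807, -0.1955, 0.3123], [-0.9999, 0.0046, -0.0096, -0.0056], [-0.0085, 0.1956, 0.9806, 1.4443], [0.0, 0.0, 0.0, 1.0]]}
```

View pics/side0.png

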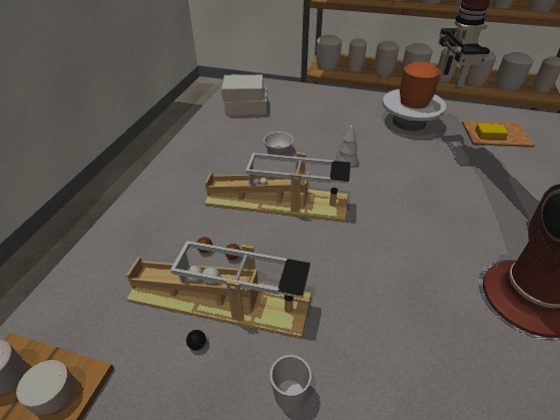

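View pics/top0.png

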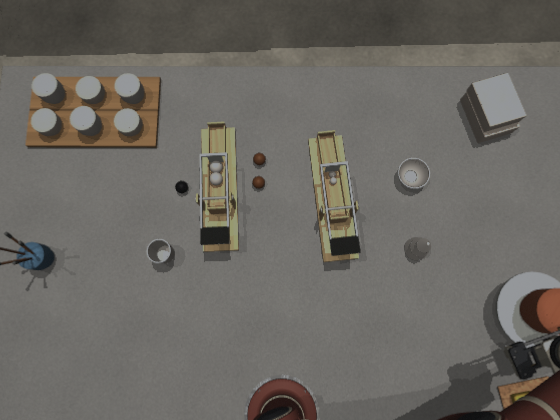

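```bash
cat > h.py <<'E'
import numpy as np, cv2
from plant import vision
def ray(c,u,v):
    k=vision.calibration(c); K=np.array([[k['fx'],0,k['cx']],[0,k['fy'],k['cy']],[0,0,1]])
    p=cv2.undistortPoints(np.array([[[u,v]]],float),K,np.array(k['dist_coeffs']))[0,0]
    T=np.array(k['world_from_camera']); d=T[:3,:3]@np.array([p[0],-p[1],-1]); return T[:3,3],d
def atz(c,u,v,z):
    o,d=ray(c,u,v); return o+d*(z-o[2])/d[2]
def proj(c,P):
    k=vision.calibration(c); K=np.array([[k['fx'],0,k['cx']],[0,k['fy'],k['cy']],[0,0,1]])
    T=np.linalg.inv(np.array(k['world_from_camera'])); q=T[:3,:3]@np.array(P)+T[:3,3]
    return cv2.projectPoints(np.array([[q[0],-q[1],-q[2]]]),np.zeros(3),np.zeros(3),K,np.array(k['dist_coeffs']))[0].ravel()
E
python3 - <<'E'
from h import *
from plant import models
for c in ("top","side"):
  im=vision.grab_frame(c)
  for n in ("pad_big","ball_big1_center","ball_small1_center","feeder_big"):
    for r in models.regions_of(c,n):
        m=r['region']; ys,xs=np.nonzero(m); u,v=xs.mean(),ys.mean()
        z={'p':.132,'b':.075,'f':0}[n[0]]
        (cc,sz,a)=cv2.minAreaRect(np.c_[xs,ys].astype(np.float32))
        print(c,n,round(r['conf'],2),r['bbox'],m.sum(),np.round([u,v],1),np.round(atz(c,u,v,z),3),np.round(sz,1),round(a,1))
t=cv2.imread("pics/top0.png"); s=cv2.imread("pics/side0.png")
a=cv2.resize(t[110:270,180:380],None,fx=4,fy=3.7,interpolation=cv2.INTER_CUBIC)
cv2.imwrite("pics/crop_t.png",a[:600])
cv2.imwrite("pics/crop_s.png",cv2.resize(s[140:340,110:370],None,fx=3,fy=3,interpolation=cv2.INTER_CUBIC))
E
```

```text
top pad_big 0.9 [198.7, 153.0, 33.8, 90.0] 1098 [213.5 207.1] [0.584 0.197 0.132] [92.  29.8] 88.5
top pad_big 0.17 [319.3, 162.5, 42.7, 94.5] 1074 [340.3 215.4] [ 0.561 -0.167  0.132] [92.9 30.5] 81.9
top ball_big1_center 0.57 [174.6, 179.4, 12.5, 12.3] 101 [180.8 186.5] [0.659 0.307 0.075] [ 9. 11.] 90.0
top ball_big1_center 0.5 [253.6, 152.6, 12.7, 13.1] 127 [259.  158.4] [0.748 0.071 0.075] [11. 12.] 90.0
top ball_big1_center 0.49 [406.2, 237.9, 24.9, 20.2] 450 [416.9 247.3] [ 0.478 -0.396  0.075] [21.9 24.7] 45.0
top ball_big1_center 0.43 [252.6, 175.9, 9.4, 12.1] 114 [258.3 181.4] [0.676 0.072 0.075] [10.6 11.3] 45.0
top ball_big1_center 0.23 [199.2, 147.6, 31.6, 94.4] 1015 [213.2 209. ] [0.59  0.206 0.075] [91.6 29.4] 88.5
top ball_small1_center 0.54 [328.0, 171.6, 8.6, 4.7] 28 [332.2 173.5] [ 0.701 -0.152  0.075] [4.9 4.9] 45.0
top feeder_big 0.81 [196.7, 120.8, 41.8, 133.9] 4422 [218.2 188.8] [0.671 0.204 0.   ] [128.5  42.8] 88.3
top feeder_big 0.18 [306.3, 129.3, 52.7, 132.8] 4757 [333.7 198.2] [ 0.641 -0.163  0.   ] [130.6  43. ] 82.9
side pad_big 0.66 [170.7, 242.3, 138.1, 52.1] 2451 [247.3 270.2] [0.596 0.205 0.132] [136.3  41.3] 9.5
side pad_big 0.23 [258.7, 133.6, 33.5, 19.7] 526 [277.8 142.4] [ 0.67  -0.257  0.132] [22. 29.] 90.0
side ball_big1_center 0.63 [185.7, 323.9, 20.5, 28.7] 323 [195.4 340. ] [0.652 0.346 0.075] [19.1 19.8] 45.0
side ball_big1_center 0.59 [182.7, 264.0, 16.0, 22.1] 144 [193.1 273.5] [0.724 0.204 0.075] [15.2 17.6] 6.3
side ball_big1_center 0.48 [224.8, 247.6, 13.7, 11.8] 99 [231.8 251.2] [0.667 0.121 0.075] [12.  15.8] 18.4
side ball_big1_center 0.45 [197.7, 236.7, 13.6, 16.3] 114 [203.9 242.4] [0.74  0.114 0.075] [12.7 14.8] 45.0
side ball_small1_center 0.62 [252.2, 177.5, 8.9, 5.9] 25 [254.8 181.2] [ 0.701 -0.137  0.075] [4. 5.] 90.0
side feeder_big 0.95 [128.0, 239.2, 182.5, 100.0] 10319 [226.3 290.7] [0.666 0.177 0.   ] [184.3  80.3] 12.3
```

View pics/crop_t.png

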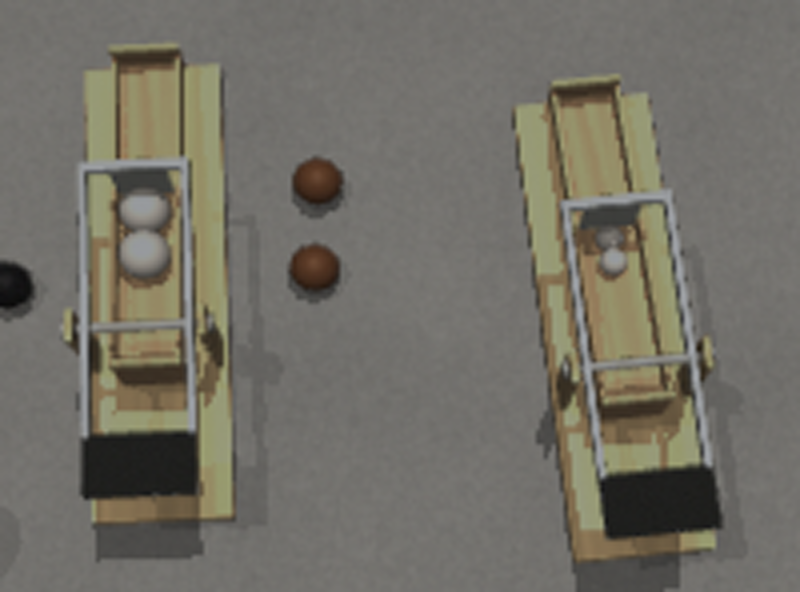

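View pics/crop_s.png

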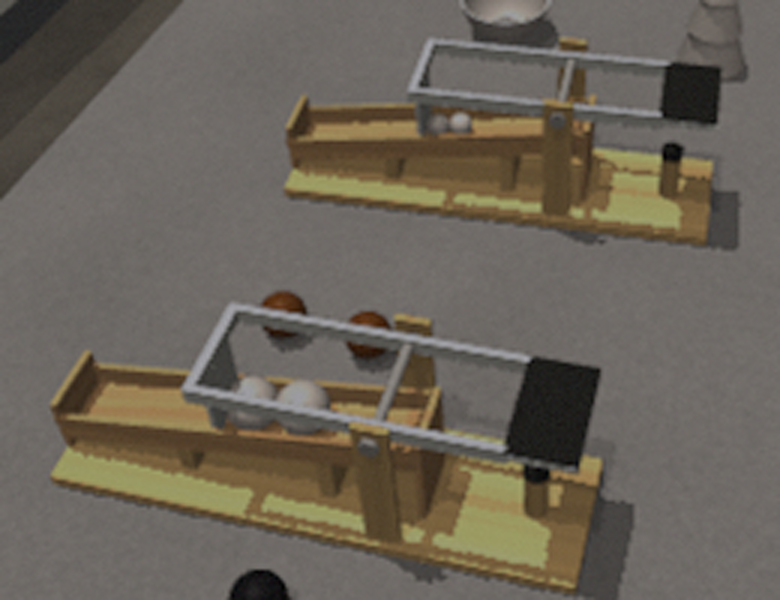

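Run:
```python
from h import *
f=lambda x,y:(180+x/4,110+y/3.7)
for n,x,y in (("padTL",82,435),("padTR",196,432),("padBL",82,495),("padBR",196,493),("barL",82,165),("barR",187,162)):
    print(n,np.round(atz("top",*f(x,y),.132),4))
g=lambda x,y:(110+x/3,140+y/3)
for n,x,y in (("padfarTip",600,368),("padnear",580,467),("padgnear",508,455),("padgfar",533,357),("barfar",232,307),("barnear",188,392)):
    print("s",n,np.round(atz("side",*g(x,y),.132),4))
for u in ((83,68),(93,520),(220,65),(234,518)): print("base",np.round(atz("top",*f(*u),.015),4))
for n in ("top","side"):
    s=cv2.imread(f"pics/{n}0.png")
    hsv=s.max(2); m=(hsv<45).astype(np.uint8); nn,l,st,ce=cv2.connectedComponentsWithStats(m)
    for i in range(1,nn):
        if 100<st[i,4]<2000: print(n,st[i],ce[i].round(1),np.round(atz(n,*ce[i],.13),3))
```

```text
padTL [0.524  0.2318 0.132 ]
padTR [0.5268 0.1506 0.132 ]
padBL [0.4776 0.23   0.132 ]
padBR [0.4795 0.1493 0.132 ]
barL [0.7412 0.2404 0.132 ]
barR [0.744  0.1632 0.132 ]
s padfarTip [0.4805 0.1514 0.132 ]
s padnear [0.4744 0.2328 0.132 ]
s padgnear [0.5201 0.2367 0.132 ]
s padgfar [0.5265 0.1547 0.132 ]
s barfar [0.7446 0.1698 0.132 ]
s barnear [0.7382 0.2478 0.132 ]
base [0.8681 0.265  0.015 ]
base [0.4715 0.2417 0.015 ]
base [0.8713 0.154  0.015 ]
base [0.4737 0.1333 0.015 ]
top [175 181  13  12 117] [181.3 186.9] [0.644 0.293 0.13 ]
top [201 227  28  18 449] [214.5 235.2] [0.502 0.191 0.13 ]
top [330 236  30  19 460] [344.6 245.4] [ 0.475 -0.178  0.13 ]
top [ 34 246  20  24 212] [ 46.1 258.7] [0.433 0.664 0.13 ]
top [550 336  10  32 227] [555.1 351.1] [ 0.193 -0.736  0.13 ]
top [508 342  34  37 724] [523.8 360.1] [ 0.169 -0.651  0.13 ]
top [526 371  34  26 231] [544.4 384.6] [ 0.107 -0.699  0.13 ]
top [254 398  49  22 585] [278.2 408.8] [0.04  0.007 0.13 ]
top [496 400  32  20 185] [511.4 408.1] [ 0.048 -0.607  0.13 ]
top [439 411  57   9 377] [471.4 415.8] [ 0.028 -0.5    0.13 ]
side [301   0   9  82 412] [304.8  39.4] [ 0.794 -1.092  0.13 ]
side [462   0  28   6 117] [476.    1.9] [ 0.028 -1.905  0.13 ]
side [461   3  27   8 103] [472.8   7.7] [ 0.052 -1.786  0.13 ]
side [316   8   6  32 123] [318.8  23. ] [ 0.782 -1.329  0.13 ]
side [456  10  30  15 217] [469.5  19.1] [ 0.079 -1.582  0.13 ]
side [440  29  50  33 532] [461.2  44.6] [ 0.133 -1.21   0.13 ]
side [393 116  34  15 311] [408.7 124. ] [ 0.316 -0.468  0.13 ]
side [330 161  20  20 332] [339.9 170.6] [ 0.476 -0.176  0.13 ]
side [279 260  31  36 801] [293.9 276.9] [0.503 0.194 0.13 ]
side [506 273  35  36 190] [518.2 293.4] [0.088 0.113 0.13 ]
side [187 330  19  21 311] [196.  339.7] [0.63 0.37 0.13]
```

```bash
python3 -m crank '[29,-31,-8,0,0,0,255, 29,-31,-8,0,0,0,255, 29,-31,-8,0,0,0,255, 29,-31,-8,0,0,0,255, 29,-31,-8,0,0,0,255, 35,-36,0,0,0,0,255, 35,-36,0,0,0,0,255, 35,-36,0,0,0,0,255, 35,-36,0,0,0,0,255, 35,-36,0,0,0,0,255, 35,-36,0,0,0,0,255, 35,-36,0,0,0,0,255, 24,-43,0,0,0,0,255, 24,-43,0,0,0,0,255, 24,-43,0,0,0,0,255, 24,-43,0,0,0,0,255, 24,-43,0,0,0,0,255, 24,-43,0,0,0,0,255, 0,0,0,0,0,0,255, 0,0,0,0,0,0,255]'
```

```text
time_s: 3.1
eef_pos: [0.499, 0.1896, 0.2586]
orientation: [0.986, 0.167, -0.0, 0.001]
wrist_force: [-0.7, -0.7, 0.1]
opening: 0.003
```

```bash
python3 -m crank '[3,-1,40,0,0,0,255, 0,0,40,0,0,0,255, 0,0,34,0,0,0,255, 0,0,0,0,0,0,255]'
python3 - <<'E'
from h import *
im=vision.grab_frame("side"); cv2.imwrite("pics/s1.png",cv2.resize(im[140:340,110:370,::-1],None,fx=3,fy=3,interpolation=cv2.INTER_CUBIC))
E
```

```text
time_s: 3.6
eef_pos: [0.5001, 0.1895, 0.1428]
orientation: [0.986, 0.166, -0.003, 0.001]
wrist_force: [0.4, 0.5, 0.5]
opening: 0.0
```

View pics/s1.png

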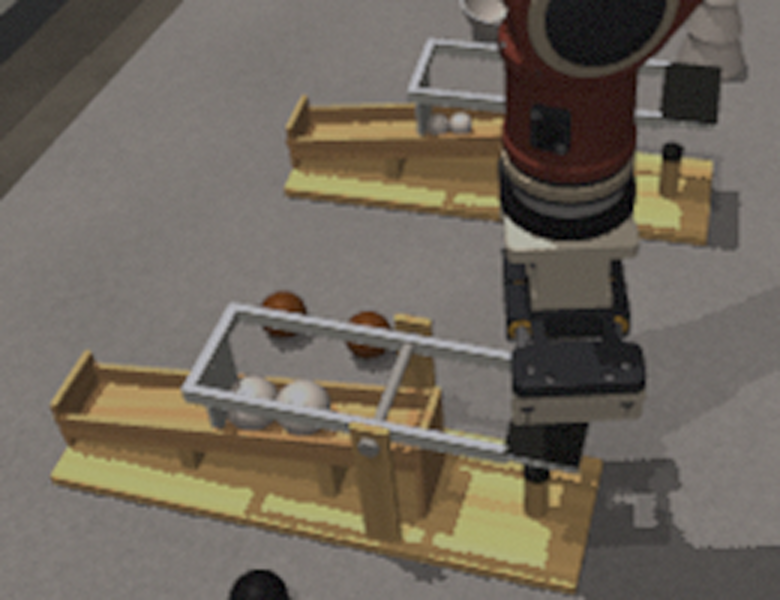

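The closed fingers are above the black pad (crop ~(575,420)). The gate is still shut and both large baubles are queued at (255,395) and (303,405). Pressing now.

```bash
python3 -m crank '[0,0,12,0,0,0,255, 0,0,12,0,0,0,255, 0,0,10,0,0,0,255, 0,0,6,0,0,0,255, 0,0,0,0,0,0,255]'
python3 - <<'E'
from h import *
im=vision.grab_frame("side"); cv2.imwrite("pics/s2.png",cv2.resize(im[140:340,110:370,::-1],None,fx=3,fy=3,interpolation=cv2.INTER_CUBIC))
E
```

```text
time_s: 4.28
eef_pos: [0.5013, 0.1928, 0.1044]
orientation: [0.986, 0.168, -0.0, -0.0]
wrist_force: [0.5, 0.3, 3.1]
opening: 0.002
```

View pics/s2.png

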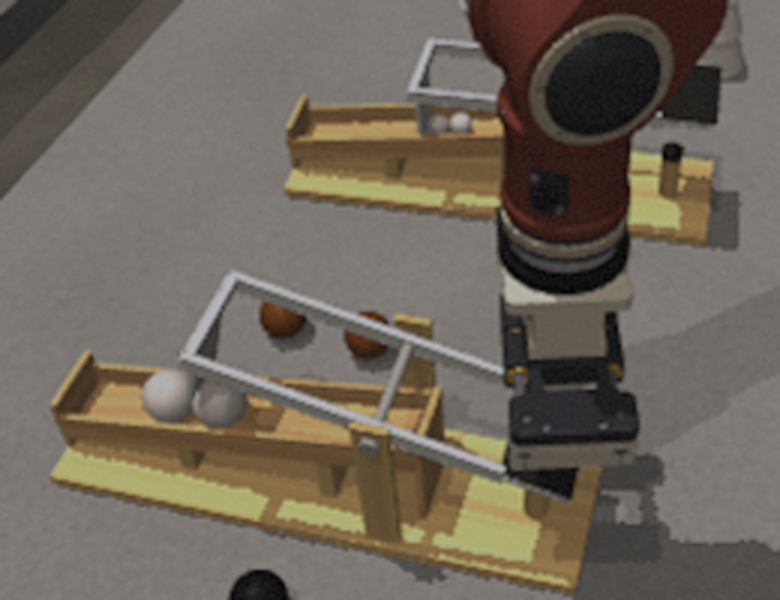

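The gate is up and the baubles are passing under it, at crop (170,395) and (220,403). I'll press slightly more and hold.

```bash
python3 -m crank '[0,0,2,0,0,0,255, 0,0,0,0,0,0,255, 0,0,0,0,0,0,255, 0,0,0,0,0,0,255, 0,0,0,0,0,0,255, 0,0,0,0,0,0,255, 0,0,0,0,0,0,255, 0,0,0,0,0,0,255]'
python3 - <<'E'
from h import *
im=vision.grab_frame("side"); cv2.imwrite("pics/s3.png",cv2.resize(im[140:340,110:370,::-1],None,fx=3,fy=3,interpolation=cv2.INTER_CUBIC))
E
```

```text
time_s: 5.32
eef_pos: [0.5016, 0.1927, 0.1027]
orientation: [0.986, 0.168, 0.0, -0.0]
wrist_force: [0.1, 0.5, 2.8]
opening: 0.003
```

View pics/s3.png

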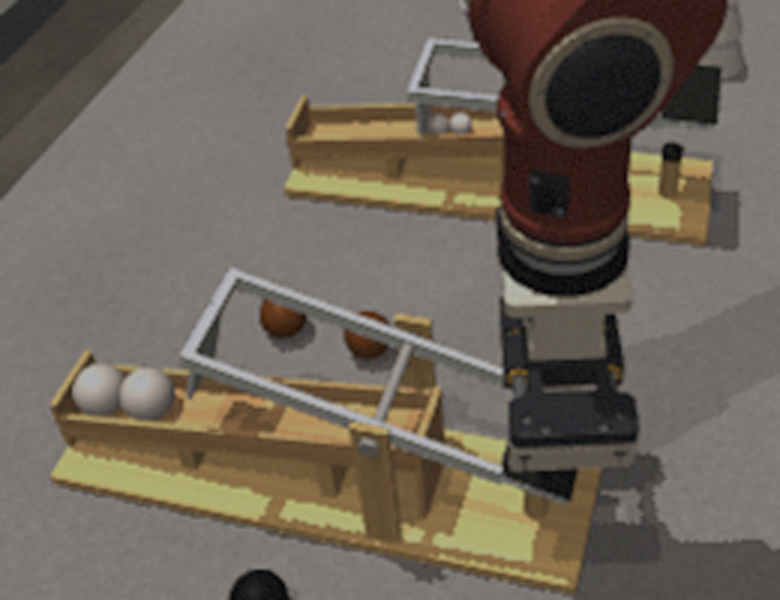

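Both baubles are at the end stop, at crop (100,390) and (147,393). I'll hold briefly, then release gently.

```bash
python3 -m crank '[0,0,0,0,0,0,255, 0,0,0,0,0,0,255, 0,0,0,0,0,0,255, 0,0,0,0,0,0,255, 0,0,-6,0,0,0,255, 0,0,-6,0,0,0,255, 0,0,-6,0,0,0,255, 0,0,-6,0,0,0,255, 0,0,-6,0,0,0,255, 0,0,-6,0,0,0,255, 0,0,-20,0,0,0,255, 0,0,-40,0,0,0,255, 0,0,-40,0,0,0,255, 0,0,0,0,0,0,255, 0,0,0,0,0,0,255, 0,0,0,0,0,0,255, 0,0,0,0,0,0,255]'
python3 - <<'E'
from h import *
im=vision.grab_frame("side"); cv2.imwrite("pics/s4.png",cv2.resize(im[140:340,110:370,::-1],None,fx=3,fy=3,interpolation=cv2.INTER_CUBIC))
im=vision.grab_frame("top"); cv2.imwrite("pics/t4.png",im[:,:,::-1])
E
```

```text
time_s: 7.5
eef_pos: [0.501, 0.1923, 0.2376]
orientation: [0.986, 0.168, -0.001, 0.0]
wrist_force: [-0.2, 0.3, 1.1]
opening: 0.006
```

View pics/s4.png

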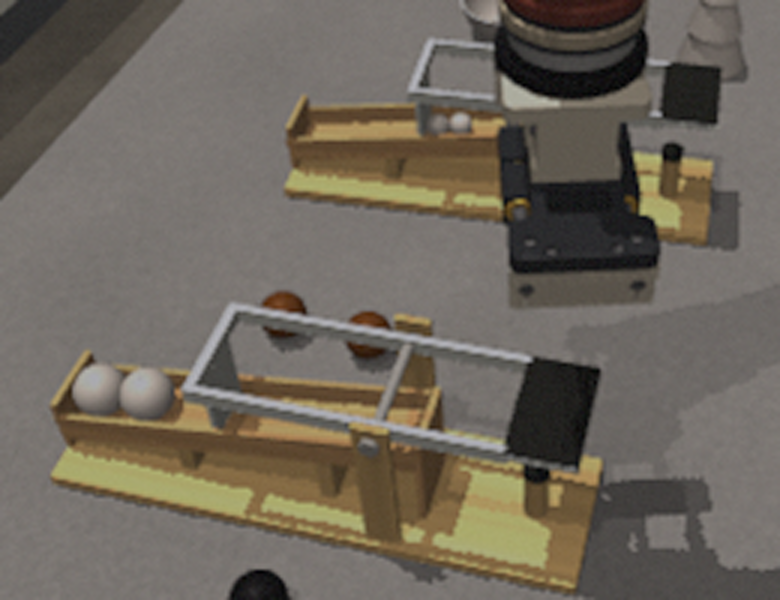

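View pics/t4.png

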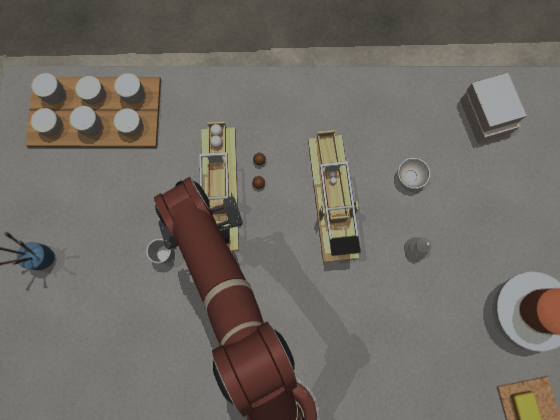

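The lever is back at rest: pad and bar sit at the same pixels as at the start. Both baubles lie at the stop beyond the shut gate, and the bystanders and the other feeder are unchanged.

```bash
python3 -c "
from plant import workorder; print(workorder.job_done())"
```

```text
the job is handed in; nothing more can be done
None
```

The job is done and handed in at about 7.6 s. The large baubles were on the left feeder. I pressed its pad with the closed fingers and held it until both baubles reached the end stop, then let the lever up gently and moved the arm clear.

- **Final pictures:** The lever is back at its starting position, the gate is shut, and both large baubles rest against the end stop. The other feeder, cup, tree ornament, bowl and the brown and black balls all appear unmoved.
- **Forces:** The wrist force readings, taken at the end of each move, stayed at about 3 N or less.
- **Check that disagreed:** The trained networks gave higher confidence to some brown and black look-alike balls than to the real baubles. I chose the left feeder from close crops of the pictures instead.

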